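# Switch on and set the bench handset tester

### The arm

A 6-joint arm with a two-finger parallel gripper is mounted at the origin on a cart in front of the work surface, level with it; the furniture and walls round the work are solid. World frame = base frame: x ahead of the robot, y to its left, z up, the work surface at z = 0. Lengths are in m, angles in degrees, forces in N, time in s.
With the tool pointing down it reaches from about 0.225 to 0.875 m from the base axis. Payload 3.4 kg.
Tool frame: the origin (TCP) lies where the fingers leave the gripper's body, on its centre line; the fingertips stand 73 mm ahead of it and the grasp point (between the pads) lies 54 mm ahead of it; z points along the fingers, x is the direction in which the jaws open and shut, and the axes are right-handed (so a half turn about z gives the same grasp; the last joint's range is limited). The gripper opens to 85 mm and grips with 20 to 120 N. Pads are 22 mm wide; open, the fingers measure 114 mm over their backs; the gripper's body (76 mm by 85 mm) begins 54 mm behind the grasp point. The pads swing forward as they close: fully open they stand 13 mm farther back than shut.
Start: joints at [65.776, 15.808, 86.224, -0, 77.962, -6.933], TCP at [0.171, 0.549, 0.304] pointing down, gripper open.
Joint ranges: [-165.64, 165.64], [-43.16, 119.46], [12.63, 154.43], [-67.54, 247.53], [6.08, 155.33], [-154.97, 154.97]. Speed limits (degrees/s): [147.25, 147.25, 180, 180, 180, 180].

### API

Orientations are given as a 3x3 rotation matrix whose columns are the frame's x, y, z axes.
In Python, from station import ctrl, camera, calibration, spotter gives the robot as it stands.
- The arm moves only by the tool apply_moves, never from a script. Its argument "series" is a list of rows, each a list of 3 entries, a list of its own where there are three numbers: the shift along the tool's x, y, z in cm, then the turn about the tool's z in degrees, then the opening, from 0 (shut) to 1 (fully open). A call has 1 to 8 rows; each row is the pose to reach, as a shift and turn from the pose measured when the call began, along the tool's axes at that moment; what a row does not reach only later rows make up. A row lasts 1/8 s, in which the tool goes at most 62.5 mm and 10.7 degrees, less where a joint would pass 70% of its speed; a pose out of reach is approached as far as the arm can. A call with a gripper value outside its range is refused whole. The fingers move at their own pace and stop on an object; "squeeze" is the grip in N (left out, the last holds). Time passes only in rows, so rows that repeat a pose let the fingers close. It gives the time, the measured TCP pose, the force and the opening at its end, in the units of the state.
- ctrl.state(): the state, without advancing time (a new reading comes with each control period).
- camera(name): name is "side" or "top" or "wrist"; returns (picture, depth): 420x560x3 uint8, red, green, blue; 420x560 float32, m along the optical axis (not along the pixel's ray), 0 where there is no reading.
- calibration(name): a dict with "fov_y" (degrees; the focal length in pixels is half the picture's height over the tangent of half this angle, whatever the lens; pixels are square), "cx", "cy" (the principal point, pixels), "rvec" (rotation vector, rad) and "tvec" (3), from world to camera coordinates, as OpenCV has them. Camera axes: x right, y down, z forward; pixel columns grow to the right and rows downward; lengths in m; the calibration is good to about 2 mm. A picture is of the moment at which its call begins: read the wrist's pose just before it. calibration takes no time and is no camera call; for the wrist camera it gives the pose at the moment of the call.
- ctrl.finish_job(): hands the job in, once; it reports no verdict.
Trained networks look in the newest picture that a camera, given by its name, has taken for a name from the list of things; names that differ only in an ending like _2 or _b are one class to them, and where a whole thing is asked for, a point or a joint stands for the part that bears it (a point fixed in the world has none). Each returns a list of dicts, best first, with "conf" (0 to 1); they miss things now and then, are a little off and sometimes report something else, mostly with a low value. They report only what shows in the picture. A call takes as long as a camera call. They do not tell look-alikes from the thing itself.
- spotter.search_frame(camera, name): "bbox" ([left, top, right, bottom] in pixels, round what is visible of it).
- spotter.masks_of(camera, name): "pixels" (420x560 bool, what is visible of it) and "bbox" ([left, top, right, bottom] in pixels, round what is visible of it).
- spotter.pinpoint(camera, name): "uv" ([column, row] in pixels: a listed point, or the origin of a listed thing).
The state is a dict: "clock": time; "joint_positions": joint angles; "dq": joint speeds; "joint_efforts": joint torques, N m; "tool_pos": TCP position; "ee_rot": TCP orientation; "wrist_force": force on the tool from outside, world axes, zero at the start; "wrist_torque": the same for the moment, N m; "width": finger opening in m.
Only numpy, scipy, OpenCV 4.12 (cv2) and the standard library are available. Lean on these libraries where they do the work, as an engineer would, in place of code of your own. Each camera call takes 0.05 s, during which the arm holds its last target.

### The job

Get the grey bench tester ready for the next telephone handset, pressing with the tips of the closed fingers: first tip the black rocker switch over to its white-dot side, then press the green key, then the yellow key, each fully down so that it stays. Leave the red key up, and do not pick up or shift any of the things lying round the tester; finish with the hand clear and the switch and both keys still set.

Things in the scene. Friction and masses are not known exactly. Their poses are not given: they have to be found in the camera images.
- tester: the tester: grey box 150 (its x) x 280 (its y) x 56 mm high, flat aluminium panel on top, screwed down on a plywood platform with a blue-grey mat whose top is 105 mm above the bench (z = 0); origin at the centre of its underside, x away from the robot. Along the panel's middle (x = 0) stand four controls, at y = -90, -30, 30 and 90 mm: rocker, green, yellow and red keys, in a different order each time
- rocker (a joint): black rocker switch, paddle 52 (tester's x) x 24 mm in a frame 6 mm high, hinged at its middle about the tester's y, 67 mm above the platform. 0 = off: the white-dot end (tester's +x, away from the robot) is raised; 0.42 rad = on, that end down. Pressed on the dot it turns stiffly under 3 to 5 N and stays wherever it is left (no spring), so press until it is hard against its stop; 10 N is enough
- rocker_dot (a point): the white dot (9 mm) on top of the rocker's raised on-end, 20 mm from the pivot line; 75 mm above the platform when off, about 67 mm when on; moves with the rocker; its frame turns with the rocker. Press here, straight down
- green_key (a joint): green latching push key, 0 = up, 0.008 (m) = fully down. Round cap 29.6 mm across, in a black collar 40 mm across and 5 mm high. It sinks stiffly under about 4 N all the way and stays wherever it is left (no spring back), so press until it is hard against its stop; 9 N is enough. It cannot be pulled above 0. Second to be set.
- green_key_top (a point): centre of the top of the green key's cap, 70.8 mm above the platform when the key is up and 62.8 mm when it is down (the panel is at 56 mm, the platform's top 105 mm above the bench); moves with the key
- yellow_key (a joint): yellow latching push key, 0 = up, 0.008 (m) = fully down. Round cap 29.6 mm across, in a black collar 40 mm across and 5 mm high. It sinks stiffly under about 4 N all the way and stays wherever it is left (no spring back), so press until it is hard against its stop; 9 N is enough. It cannot be pulled above 0. Third to be set.
- yellow_key_top (a point): centre of the top of the yellow key's cap, 70.8 mm above the platform when the key is up and 62.8 mm when it is down (the panel is at 56 mm, the platform's top 105 mm above the bench); moves with the key
- red_key (a joint): red latching push key, 0 = up, 0.008 (m) = fully down. Round cap 29.6 mm across, in a black collar 40 mm across and 5 mm high. It sinks stiffly under about 4 N all the way and stays wherever it is left (no spring back), so press until it is hard against its stop; 9 N is enough. It cannot be pulled above 0. To be left up.
- red_key_top (a point): centre of the top of the red key's cap, 70.8 mm above the platform when the key is up and 62.8 mm when it is down (the panel is at 56 mm, the platform's top 105 mm above the bench); moves with the key
- keypad: loose telephone keypad module, metal plate with grey keys, 78 x 62 x 18 mm, on the platform on the robot's side of the tester; origin at the centre of its underside
- capsule: loose black round speaker capsule, 40 mm across, 15 mm high, on the platform on the robot's side of the tester; origin at the centre of its underside
- spool: loose solder spool with blue flanges, 64 mm across, 40 mm high, standing beside the tester; origin at the centre of its underside
- tin: loose round steel tin, 69 mm across, 40 mm high, standing beside the tester; origin at the centre of its underside
Mind the look-alikes: they are no part of the job. Several things have the shape of the spool; the one meant has the colours described above.

How it is judged (in metres and radians):
On the way, in this order (a step that is already met when the one before it is completed fails the run):
1. the rocker is tipped to the white-dot side, green and yellow keys still up (value of joint rocker above 0.34 rad and value of joint each of green_key, yellow_key below 0.003 m), for 0.1 s.
2. the green key is down, the yellow key still up (value of joint rocker above 0.34 rad and value of joint green_key above 0.0065 m and value of joint yellow_key below 0.003 m), for 0.1 s.
3. the yellow key is down as well (value of joint rocker above 0.34 rad and value of joint each of green_key, yellow_key above 0.0065 m), for 0.1 s.
At the end, for the whole second after the job is handed in: the rocker is on (past 0.34 of 0.42 rad), the green and yellow keys are down (past 6.5 of 8 mm) and stay so, the red key is up (within 2 mm), and the keypad, capsule, spool and tin are at rest within 15 mm of where they stood (all of step 3 and value of joint red_key below 0.002 m and distance of each of keypad, capsule, spool, tin from where it was at the start of the episode below 0.015 m and linear speed of each of keypad, capsule, spool, tin below 0.02 m/s); the robot touches nothing.
It fails at once if the green key is pressed before the rocker is on (value of joint green_key above 0.004 m and value of joint rocker below 0.2 rad).
It fails at once if the yellow key is pressed before the green key is down (value of joint yellow_key above 0.004 m and value of joint green_key below 0.004 m).
It fails at once if the red key is pressed (value of joint red_key above 0.004 m).
It fails at once if a loose thing (keypad, capsule, spool or tin) is shifted or picked up (more than 15 mm) (distance of any of keypad, capsule, spool, tin from where it was at the start of the episode above 0.015 m).
It also fails if it takes over 40 s, if anything falls off the work surface, if the arm or the gripper's body presses on something with over 40 N, if the wrist force passes 120 N, or if a joint passes its speed limit or range.

## Working session

There is one attempt and no reset: what is moved stays moved. The work goes in short steps, Python scripts to look and compute and a tool call to move; the robot and the scene stay as the last step left them, time stands still between calls to the robot, and variables do not carry over. Pictures are saved under pics/ and viewed, and the job is handed in when it is done.

Besides the shell and the picture viewer there is one more tool, called after ">>>" by a JSON object that holds its "fn" and its "kwargs", one argument or row to a line. apply_moves: Moves the arm, as the interface text tells. Its arguments: {"type":"object","properties":{"series":{"type":"array","items":{"type":"array"}},"squeeze":{"type":"number"}},"required":["series"]}

```bash
ls; mkdir -p pics; cat > h.py <<'E'
import numpy as np, cv2
from station import ctrl, camera, calibration, spotter
def K(c,h=420):
    f=h/2/np.tan(np.radians(c["fov_y"])/2)
    return np.array([[f,0,c["cx"]],[0,f,c["cy"]],[0,0,1]])
def RT(c):
    R,_=cv2.Rodrigues(np.array(c["rvec"],float)); return R,np.array(c["tvec"],float).ravel()
def ray_z(c,uv,z):
    R,t=RT(c); d=R.T@np.linalg.inv(K(c))@np.array([uv[0],uv[1],1.]); o=-R.T@t
    return o+d*(z-o[2])/d[2]
def deproj(c,uv,dep):
    R,t=RT(c); return R.T@(np.linalg.inv(K(c))@np.array([uv[0],uv[1],1.])*dep-t)
def save(n,im): cv2.imwrite("pics/"+n+".png",cv2.cvtColor(im,cv2.COLOR_RGB2BGR))
E
python3 - <<'E'
from h import *
s=ctrl.state(); print({k:np.round(v,3).tolist() for k,v in s.items()})
ims=[]
for n in ["top","side"]:
    im,d=camera(n); c=calibration(n); save(n+"1",im); np.save(n+"d.npy",d)
    print(n,c)
    for k in ["rocker_dot","green_key_top","yellow_key_top","red_key_top"]:
        for p in spotter.pinpoint(n,k)[:2]:
            u=p["uv"]; z=.18 if k=="rocker_dot" else .1758
            dd=d[int(u[1]),int(u[0])]
            print(k,round(p["conf"],2),np.round(u,1),np.round(ray_z(c,u,z),4),np.round(deproj(c,u,dd),4))
E
```

```text
pics
{'clock': 0.0, 'joint_positions': [65.774, 15.847, 86.295, 0.001, 77.964, -6.933], 'dq': [0.015, -0.056, 0.063, 0.031, -0.044, 0.003], 'joint_efforts': [-0.003, -41.677, -24.58, -0.0, 0.011, 0.0], 'tool_pos': [0.171, 0.549, 0.303], 'ee_rot': [[0.297, 0.955, -0.001], [0.955, -0.297, -0.002], [-0.002, -0.0, -1.0]], 'wrist_force': [1.154, -0.084, 0.279], 'wrist_torque': [-0.006, -0.02, 0.024], 'width': 0.085}
top {'fov_y': 54.26495366767617, 'cx': 280.89534998387353, 'cy': 210.91079175904142, 'rvec': array([ 2.13919165, -2.11619948,  0.14885993]), 'tvec': array([0.09039598, 0.52768863, 0.9718528 ])}
rocker_dot 0.77 [276.9 181.9] [0.5681 0.1025 0.18  ] [0.5677 0.1024 0.1815]
rocker_dot 0.24 [231.  196.7] [0.5346 0.2011 0.18  ] [0.5415 0.2063 0.1449]
green_key_top 0.44 [297.7 191.5] [0.5481 0.0573 0.1758] [0.5479 0.0573 0.1768]
yellow_key_top 0.42 [328.2 196. ] [ 0.5387 -0.0086  0.1758] [ 0.5388 -0.0086  0.1758]
red_key_top 0.62 [351.2 201.8] [ 0.5264 -0.0579  0.1758] [ 0.5272 -0.0584  0.1719]
side {'fov_y': 50.64802445930164, 'cx': 280.2708054372548, 'cy': 213.0427738904346, 'rvec': array([ 2.11561614,  0.3520272 , -0.21194808]), 'tvec': array([-0.52916874,  0.06455247,  1.2811419 ])}
rocker_dot 0.65 [295.6 192.6] [0.5642 0.1138 0.18  ] [0.5619 0.1213 0.1755]
green_key_top 0.67 [280.8 204.3] [0.5452 0.0555 0.1758] [0.5441 0.0587 0.1737]
yellow_key_top 0.47 [272.3 217.2] [ 0.5454 -0.0047  0.1758] [ 0.5436 -0.      0.1725]
yellow_key_top 0.22 [257.6 231.3] [ 0.5343 -0.0685  0.1758] [ 0.535  -0.07    0.1769]
red_key_top 0.48 [257.9 235. ] [ 0.5402 -0.0814  0.1758] [ 0.5376 -0.0756  0.1713]
red_key_top 0.48 [221.6 230. ] [ 0.4564 -0.0888  0.1758] [ 0.4145 -0.0132  0.1171]
```

```bash
python3 - <<'E'
import cv2
a=cv2.imread("pics/top1.png"); b=cv2.imread("pics/side1.png")
cv2.imwrite("pics/topcrop.png",cv2.resize(a[130:280,200:400],None,fx=4,fy=4,interpolation=cv2.INTER_CUBIC))
cv2.imwrite("pics/sidecrop.png",cv2.resize(b[150:280,190:350],None,fx=4,fy=4,interpolation=cv2.INTER_CUBIC))
E
```

```text
(no output)
```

View pics/top1.png

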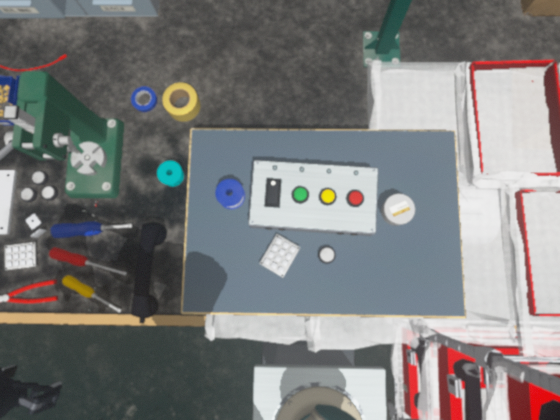

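View pics/topcrop.png

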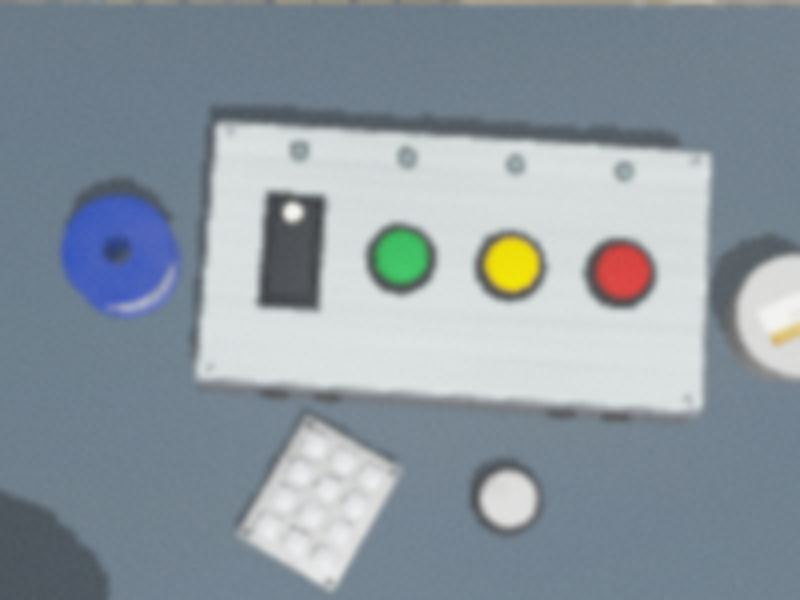

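View pics/side1.png

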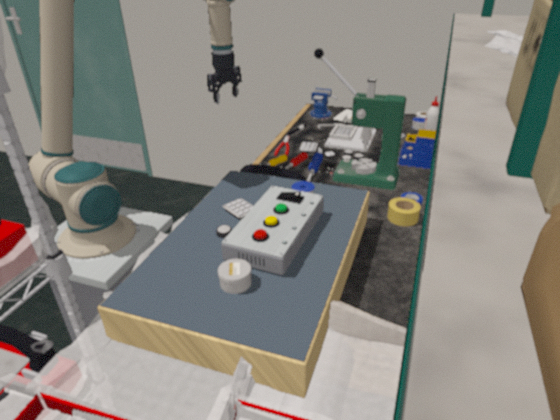

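View pics/sidecrop.png

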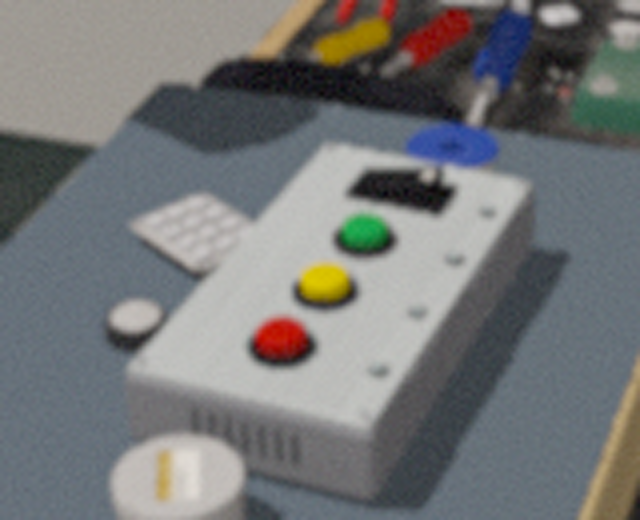

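The top view shows, from left to right, the rocker with its dot at about (273,183), then the keys: green (300,194), yellow (327,196) and red (355,198). The blue spool is at (230,192), the tin at (399,208), the keypad at (280,256) and the capsule at (327,254). The other spool-like things (teal, yellow and small blue) are off the platform. Next I refine the control positions with colour centroids in both views.

```bash
python3 - <<'E'
from h import *
for n in ["top","side"]:
    im=cv2.cvtColor(cv2.imread(f"pics/{n}1.png"),cv2.COLOR_BGR2HSV); d=np.load(n+"d.npy"); c=calibration(n)
    box=(250,160,380,235) if n=="top" else (225,180,325,265)
    P={}
    for k,(lo,hi) in dict(green=(45,85),yellow=(22,35),red=(0,8)).items():
        m=cv2.inRange(im,(lo,110,60),(hi,255,255)); mm=np.zeros_like(m); mm[box[1]:box[3],box[0]:box[2]]=m[box[1]:box[3],box[0]:box[2]]
        nn,l,st,ce=cv2.connectedComponentsWithStats(mm); i=1+np.argmax(st[1:,4]); 
        zz=np.median(d[l==i]); P[k]=ray_z(c,ce[i],.175)
        print(n,k,st[i],np.round(ce[i],1),np.round(P[k],4),np.round(deproj(c,ce[i],zz),4))
    bx=(262,172,284,195) if n=="top" else (285,185,312,202)
    g=im[bx[1]:bx[3],bx[0]:bx[2]]
    m=((g[...,2]>130)&(g[...,1]<60)).astype(np.uint8)
    nn,l,st,ce=cv2.connectedComponentsWithStats(m)
    for i in range(1,nn):
        q=ce[i]+[bx[0],bx[1]]; print(n,"dot?",st[i],q.round(1),ray_z(c,q,.18).round(4))
    v=P["green"]-P["red"]; print("yaw dir",v.round(4),np.linalg.norm(v), "rocker", (P["green"]+v/2).round(4))
    u=v/np.linalg.norm(v); x=np.array([u[1],-u[0],0]); print("dot pred",(P["green"]+.06*u+.02*x).round(4))
E
```

```text
top green [294 188  13  13 143] [300.  193.9] [0.543  0.0522 0.175 ] [0.5431 0.0522 0.1745]
top yellow [321 189  14  14 160] [327.4 195.6] [ 0.5397 -0.007   0.175 ] [ 0.5399 -0.0071  0.174 ]
top red [349 191  14  14 150] [355.3 197.4] [ 0.5363 -0.0669  0.175 ] [ 0.5364 -0.0669  0.1745]
top dot? [  0   0  22  23 271] [272.1 180.1] [0.5721 0.1129 0.18  ]
top dot? [ 9  8  5  6 25] [273.  182.6] [0.5665 0.111  0.18  ]
yaw dir [0.0067 0.1191 0.    ] 0.11928912131475385 rocker [0.5463 0.1118 0.175 ]
dot pred [0.5663 0.111  0.175 ]
side green [275 204  12   9  81] [280.5 208. ] [0.5497 0.0406 0.175 ] [0.548  0.0454 0.1719]
side yellow [265 216  13  10 105] [270.7 220.6] [ 0.5464 -0.018   0.175 ] [ 0.5448 -0.0137  0.1719]
side red [253 230  14  10  99] [259.8 234.3] [ 0.5427 -0.0765  0.175 ] [ 0.5413 -0.0734  0.1726]
side dot? [  0   2  27  15 157] [301.1 194. ] [0.5793 0.1114 0.18  ]
side dot? [ 0 16  3  1  3] [286. 201.] [0.5545 0.0675 0.18  ]
yaw dir [0.007  0.1172 0.    ] 0.11737689324146126 rocker [0.5532 0.0992 0.175 ]
dot pred [0.5732 0.0993 0.175 ]
```

```bash
cat >> h.py <<'E'
def plan(tgt,yaw=None):
    s=ctrl.state(); R=np.array(s["ee_rot"]); p=np.array(s["tool_pos"])
    a=np.degrees(np.arctan2(R[1,0],R[0,0]))
    print("t",round(s["clock"],2),"pos",p.round(4),"yaw",round(a,2),"F",np.round(s["wrist_force"],1),"w",s["width"],"z",R[:,2].round(3))
    print("shift cm",(R.T@(np.array(tgt)-p)*100).round(2), "turn", None if yaw is None else round(a-yaw,2))
E
python3 -c "
from h import *
plan([.568,.111,.31],86.8)"
```

```text
t 0.5 pos [0.1709 0.549  0.3039] yaw 72.71 F [0.  0.4 0.7] w 0.08567058459097635 z [-0.  0. -1.]
shift cm [-30.02  50.93  -0.61] turn -14.09
```

>>> {"fn": "apply_moves", "kwargs": {
  "series": [
    [[-2,3.4,-0.1],-1,0],
    [[-5,8.5,-0.2],-3,0],
    [[-8,13.6,-0.3],-5,0],
    [[-11,18.7,-0.4],-7,0],
    [[-14,23.8,-0.5],-9,0],
    [[-17,28.9,-0.6],-11,0],
    [[-20,34,-0.6],-13,0],
    [[-22,37.4,-0.6],-14,0]
  ],
  "squeeze": 40
}}

```text
clock: 1.5
tool_pos: [0.4642, 0.2257, 0.3101]
ee_rot: [[0.059, 0.998, 0.001], [0.998, -0.059, -0.0], [-0.0, 0.001, -1.0]]
wrist_force: [-0.1, 0.5, 0.4]
width: -0.0
```

```bash
python3 -c "
from h import *
plan([.568,.111,.31],86.8)
im,d=camera('wrist'); save('w1',im); print(calibration('wrist'))"
```

```text
t 1.5 pos [0.4642 0.2257 0.3101] yaw 86.64 F [-0.1  0.5  0.4] w -3.91708067394213e-05 z [ 0.001 -0.    -1.   ]
shift cm [-10.84  11.03   0.02] turn -0.16
{'fov_y': 59.432514461546354, 'cx': 274.72101448721514, 'cy': 210.65650348620693, 'rvec': array([-2.10040098, -1.97731114, -0.31975356]), 'tvec': array([-0.24990448, -0.47332054,  0.24272948])}
```

View pics/w1.png

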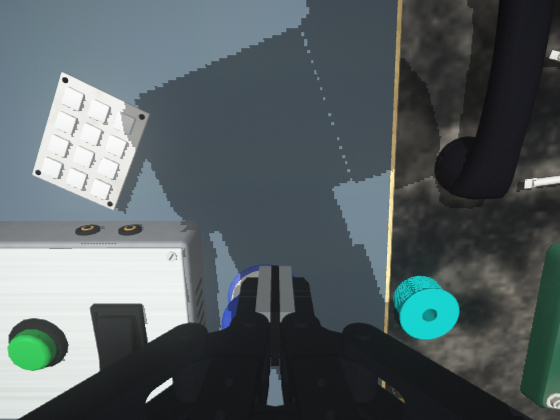

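>>> {"fn": "apply_moves", "kwargs": {
  "series": [
    [[-3,1,0],0,0],
    [[-7,2.2,0],0,0],
    [[-11,3.2,0],0,0],
    [[-14,3.5,0],0,0],
    [[-15,3.5,0],0,0],
    [[-15,3.5,0],0,0]
  ]
}}

```text
clock: 2.3
tool_pos: [0.4931, 0.0713, 0.3107]
ee_rot: [[0.061, 0.998, 0.004], [0.998, -0.061, -0.003], [-0.003, 0.005, -1.0]]
wrist_force: [1.0, -0.3, 0.3]
width: 0.0002
```

```bash
python3 - <<'E'
from h import *
plan([.568,.111,.31],86.8)
c=calibration('wrist');im,d=camera('wrist'); save('w2',im)
hs=cv2.cvtColor(im,cv2.COLOR_RGB2HSV)
R,t=RT(c)
def proj(p):
    q=K(c)@(R@np.array(p)+t); return q[:2]/q[2]
v=im.copy()
for p in [(.5665,.111,.18),(.543,.0522,.1758),(.5397,-.007,.1758),(.5363,-.067,.1758)]:
    q=proj(p); print(q.round(1)); cv2.drawMarker(v,tuple(int(i) for i in q),(255,0,255),0,14,1)
save('w2m',v)
for k,(lo,hi) in dict(green=(45,85),yellow=(22,35),red=(0,8)).items():
    m=cv2.inRange(hs,(lo,110,60),(hi,255,255)); nn,l,st,ce=cv2.connectedComponentsWithStats(m); i=1+np.argmax(st[1:,4]); print(k,st[i],ce[i].round(1),ray_z(c,ce[i],.174).round(4))
for k in ["rocker_dot","green_key_top","yellow_key_top"]:
    for p in spotter.pinpoint("wrist",k)[:1]: print(k,p,ray_z(c,p["uv"],.18 if k=="rocker_dot" else .1758).round(4))
E
```

```text
t 2.3 pos [0.4931 0.0713 0.3107] yaw 86.5 F [ 1.  -0.3  0.3] w 0.00021712338040938528 z [ 0.004 -0.003 -1.   ]
shift cm [4.42 7.23 0.09] turn -0.3
[343.1 334.6]
[250.4 304.4]
[158.5 304.7]
[ 65.5 305. ]
green [230 281  13  34 200] [235.2 297.6] [0.5385 0.0426 0.174 ]
yellow [ 138  279   48   44 1608] [161.6 300.3] [ 0.5377 -0.0052  0.174 ]
red [  47  279   49   44 1652] [ 70.7 300.4] [ 0.5342 -0.064   0.174 ]
rocker_dot {'uv': [345.2, 334.4], 'conf': 0.59} [0.5664 0.1123 0.18  ]
yellow_key_top {'uv': [155.3, 305.5], 'conf': 0.96} [ 0.5402 -0.0091  0.1758]
```

View pics/w2m.png

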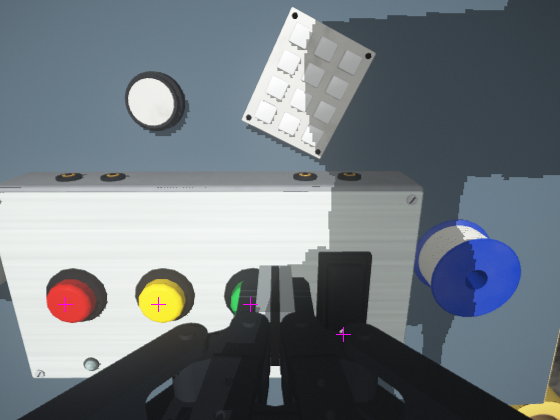

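The wrist view agrees with the top view to about 2 mm: dot mark (343,335), green (250,304), yellow (158,305), red (65,305). I move above the dot.

>>> {"fn": "apply_moves", "kwargs": {
  "series": [
    [[2,3,0],0,0],
    [[4,6,0],0,0],
    [[4.4,7.3,0.1],0,0],
    [[4.4,7.3,2],0,0],
    [[4.4,7.3,3.5],0,0],
    [[4.4,7.3,4.0],0,0],
    [[4.4,7.3,4.0],0,0]
  ]
}}

```text
clock: 3.38
tool_pos: [0.5684, 0.1116, 0.2708]
ee_rot: [[0.059, 0.998, 0.004], [0.998, -0.059, -0.004], [-0.003, 0.004, -1.0]]
wrist_force: [-0.4, 0.4, -0.5]
width: -0.0002
```

```bash
python3 - <<'E'
from h import *
plan([.569,.111,.25],86.8)
im,d=camera('side'); save('s2',cv2.resize(im[120:270,200:360],None,fx=4.5,fy=4,interpolation=cv2.INTER_CUBIC))
E
```

```text
t 3.38 pos [0.5684 0.1116 0.2708] yaw 86.63 F [-0.4  0.4 -0.5] w -0.00016165462734483448 z [ 0.004 -0.004 -1.   ]
shift cm [-0.05  0.05  2.08] turn -0.17
```

View pics/s2.png

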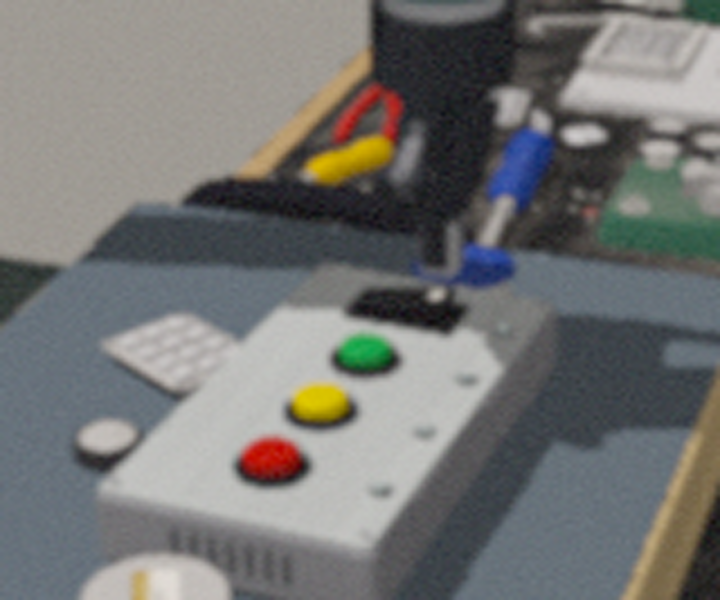

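The tip hovers above the dot end of the rocker. I press in small steps.

>>> {"fn": "apply_moves", "kwargs": {
  "series": [
    [[0,0.05,0.8],0,0],
    [[0,0.05,1.4],0,0],
    [[0,0.05,1.8],0,0],
    [[0,0.05,2.0],0,0],
    [[0,0.05,2.2],0,0],
    [[0,0.05,2.4],0,0]
  ]
}}

```text
clock: 4.18
tool_pos: [0.5703, 0.1114, 0.2479]
ee_rot: [[0.059, 0.998, 0.008], [0.998, -0.059, -0.004], [-0.003, 0.008, -1.0]]
wrist_force: [2.1, -0.5, 4.3]
width: -0.0001
```

>>> {"fn": "apply_moves", "kwargs": {
  "series": [
    [[0,-0.1,0.2],0,0],
    [[0,-0.1,0.35],0,0],
    [[0,-0.1,0.5],0,0]
  ]
}}

```text
clock: 4.55
tool_pos: [0.5704, 0.1113, 0.245]
ee_rot: [[0.059, 0.998, 0.012], [0.998, -0.059, -0.004], [-0.003, 0.012, -1.0]]
wrist_force: [0.7, -1.2, 15.8]
width: 0.0002
```

>>> {"fn": "apply_moves", "kwargs": {
  "series": [
    [[0,0,0.2],0,0],
    [[0,0,0.2],0,0]
  ]
}}

```text
clock: 4.8
tool_pos: [0.5703, 0.1114, 0.245]
ee_rot: [[0.059, 0.998, 0.013], [0.998, -0.059, -0.004], [-0.003, 0.013, -1.0]]
wrist_force: [-0.8, 0.0, 13.0]
width: 0.0001
```

```bash
python3 - <<'E'
from h import *
plan([.569,.111,.25],86.8)
E
```

```text
t 4.8 pos [0.5703 0.1114 0.245 ] yaw 86.63 F [-0.8  0.  13. ] w 0.00011846970665301034 z [ 0.013 -0.004 -1.   ]
shift cm [-0.05 -0.12 -0.5 ] turn -0.17
```

>>> {"fn": "apply_moves", "kwargs": {
  "series": [
    [[0,0,-1],0,0],
    [[0,0,-3],0,0],
    [[-2,-1,-3.5],0,0],
    [[-5,-2.2,-3.5],0,0],
    [[-6.1,-2.5,-3.5],0,0],
    [[-6.1,-2.5,-3.2],0,0],
    [[-6.1,-2.5,-3],0,0]
  ]
}}

```text
clock: 5.68
tool_pos: [0.5414, 0.0524, 0.2744]
ee_rot: [[0.059, 0.998, 0.012], [0.998, -0.059, -0.003], [-0.002, 0.013, -1.0]]
wrist_force: [-0.2, 0.3, -0.9]
width: -0.0001
```

```bash
python3 - <<'E'
from h import *
plan([.543,.052,.249],86.8)
im,d=camera('side'); a=cv2.resize(im[150:260,210:340],None,fx=4,fy=4,interpolation=cv2.INTER_CUBIC)
save('s3',a)
w,dw=camera('wrist'); save('w3',w)
c=calibration('wrist'); R,t=RT(c)
E
```

```text
t 5.67 pos [0.5414 0.0524 0.2744] yaw 86.62 F [-0.2  0.3 -0.9] w -8.81063157100516e-05 z [ 0.012 -0.003 -1.   ]
shift cm [-0.02  0.13  2.54] turn -0.18
```

View pics/s3.png

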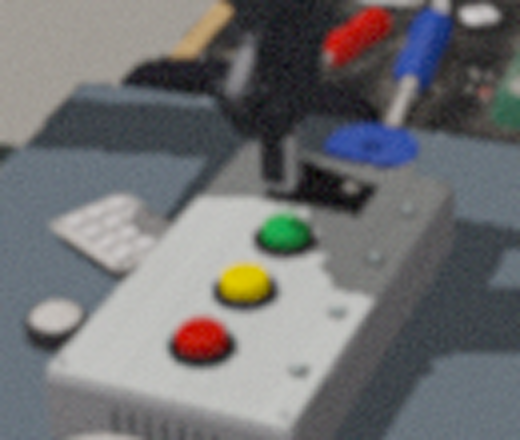

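View pics/w3.png

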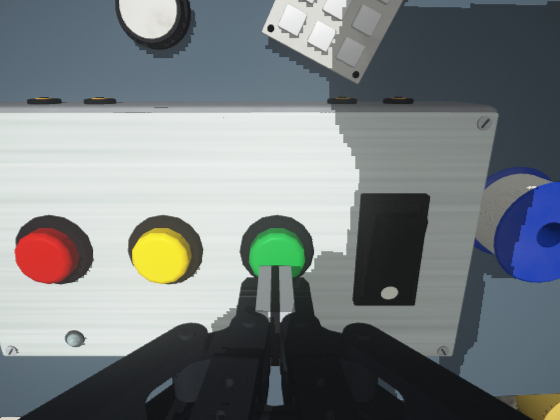

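The wrist view shows the rocker dot at (389,293), and the tip is over the green cap at (277,250). Before pressing green I check the rocker's tilt from the depth image.

```bash
python3 - <<'E'
from h import *
w,d=camera('wrist'); c=calibration('wrist')
P=np.array([deproj(c,(u,v),np.median(d[v-1:v+2,u-3:u+4])) for u,v in [(393,203),(393,215),(392,235),(392,255),(391,275),(390,293)]])
print(P.round(4)); print(np.degrees(0.42), "slope",np.gradient(P[:,2],P[:,0]).round(3))
E
```

```text
[[0.5209 0.1147 0.1637]
 [0.5219 0.1103 0.1784]
 [0.5315 0.1098 0.1801]
 [0.5435 0.1111 0.1775]
 [0.5564 0.112  0.1747]
 [0.5687 0.1127 0.1722]]
24.064227395494576 slope [14.303 12.94  -0.    -0.218 -0.21  -0.204]
```

The dot is at 67 mm and the paddle slopes about -0.21, so the rocker is at its on stop. Next I press green.

>>> {"fn": "apply_moves", "kwargs": {
  "series": [
    [[0,0.05,1.2],0,0],
    [[0,0.05,2.0],0,0],
    [[0,0.05,2.4],0,0],
    [[0,0.05,2.7],0,0],
    [[0,0.05,3.0],0,0],
    [[0,0.05,3.3],0,0]
  ]
}}

```text
clock: 6.58
tool_pos: [0.5421, 0.0525, 0.2417]
ee_rot: [[0.058, 0.998, 0.012], [0.998, -0.058, -0.003], [-0.002, 0.012, -1.0]]
wrist_force: [-2.4, 1.1, 3.2]
width: -0.0004
```

>>> {"fn": "apply_moves", "kwargs": {
  "series": [
    [[0,0,0.2],0,0],
    [[0,0,0.35],0,0],
    [[0,0,0.35],0,0]
  ]
}}

```text
clock: 6.95
tool_pos: [0.5421, 0.0526, 0.24]
ee_rot: [[0.058, 0.998, 0.013], [0.998, -0.058, -0.003], [-0.002, 0.014, -1.0]]
wrist_force: [-4.5, -0.2, 11.7]
width: 0.0
```

>>> {"fn": "apply_moves", "kwargs": {
  "series": [
    [[0,0,0.1],0,0],
    [[0,0,-1.5],0,0],
    [[-0.5,0,-3.3],0,0],
    [[-3.5,0,-3.5],0,0],
    [[-5.5,0.05,-3.5],0,0],
    [[-6,0.05,-3.4],0,0],
    [[-6,0.05,-3.4],0,0]
  ]
}}

```text
clock: 7.82
tool_pos: [0.5389, -0.0072, 0.2742]
ee_rot: [[0.059, 0.998, 0.014], [0.998, -0.059, -0.003], [-0.002, 0.014, -1.0]]
wrist_force: [-0.3, -0.1, -1.1]
width: 0.0004
```

```bash
python3 - <<'E'
from h import *
plan([.5397,-.007,.249],86.8)
c=calibration('wrist'); w,d=camera('wrist'); save('w4',w)
hs=cv2.cvtColor(w,cv2.COLOR_RGB2HSV)
for k,(lo,hi) in dict(green=(45,85),yellow=(22,35),red=(0,8)).items():
    m=cv2.inRange(hs,(lo,110,60),(hi,255,255)); nn,l,st,ce=cv2.connectedComponentsWithStats(m); i=1+np.argmax(st[1:,4])
    vs,us=np.nonzero(l==i); P=np.array([deproj(c,(u,v),d[v,u]) for u,v in zip(us,vs)]); print(k,ce[i].round(),"z95",np.percentile(P[:,2],[50,80,95]).round(4))
E
```

```text
t 7.83 pos [ 0.5389 -0.0072  0.2742] yaw 86.63 F [-0.3 -0.1 -1.1] w 0.0003596590985997299 z [ 0.014 -0.003 -1.   ]
shift cm [0.03 0.04 2.52] turn -0.17
green [389. 250.] z95 [0.1675 0.1681 0.1686]
yellow [276. 249.] z95 [0.1753 0.176  0.1766]
red [160. 253.] z95 [0.1754 0.1761 0.1766]
```

View pics/w4.png

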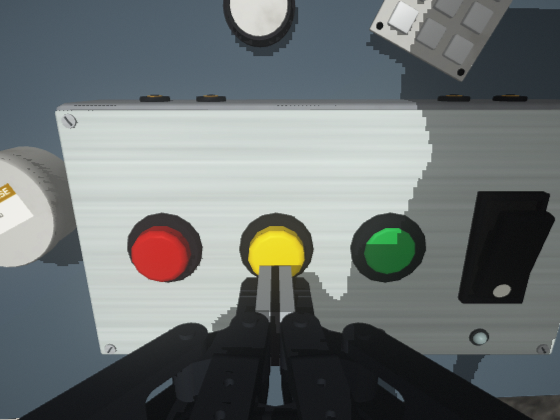

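The green key at (389,250) is fully down, about 8 mm lower than yellow (276,249) and red (160,253). The tip is over yellow, so I press it.

>>> {"fn": "apply_moves", "kwargs": {
  "series": [
    [[0,0,1.2],0,0],
    [[0,0,2.0],0,0],
    [[0,0,2.4],0,0],
    [[0,0,2.7],0,0],
    [[0,0,3.0],0,0],
    [[0,0,3.3],0,0],
    [[0,0,3.6],0,0],
    [[0,0,3.75],0,0]
  ]
}}

```text
clock: 8.88
tool_pos: [0.5392, -0.0068, 0.2398]
ee_rot: [[0.058, 0.998, 0.015], [0.998, -0.058, -0.003], [-0.002, 0.015, -1.0]]
wrist_force: [-8.3, 1.6, 25.4]
width: -0.0002
```

>>> {"fn": "apply_moves", "kwargs": {
  "series": [
    [[0,0,-0.5],0,0],
    [[0,0,-2.5],0,0],
    [[0,0,-5],0,0],
    [[0,-2,-7],0,0],
    [[0,-5,-8],0,0],
    [[0,-6,-8],0,0],
    [[0,-6,-8],0,0],
    [[0,-6,-8],0,0]
  ]
}}

```text
clock: 9.88
tool_pos: [0.4789, -0.0033, 0.3183]
ee_rot: [[0.058, 0.998, 0.015], [0.998, -0.058, -0.003], [-0.002, 0.015, -1.0]]
wrist_force: [0.0, 0.3, -0.4]
width: -0.0002
```

```bash
python3 - <<'E'
from h import *
plan([.5397,-.007,.249],86.8)
c=calibration('wrist'); w,d=camera('wrist'); save('w5',w)
hs=cv2.cvtColor(w,cv2.COLOR_RGB2HSV)
for k,(lo,hi) in dict(green=(45,85),yellow=(22,35),red=(0,8)).items():
    m=cv2.inRange(hs,(lo,110,60),(hi,255,255)); nn,l,st,ce=cv2.connectedComponentsWithStats(m); i=1+np.argmax(st[1:,4])
    vs,us=np.nonzero(l==i); P=np.array([deproj(c,(u,v),d[v,u]) for u,v in zip(us,vs)]); print(k,ce[i].round(),"z",np.percentile(P[:,2],[50,80,95]).round(4),np.median(P,0).round(3))
R,t=RT(c)
for x in (.535,.545,.555,.5665):
    q=K(c)@(R@np.array([x,.111,.175])+t); u,v=(q[:2]/q[2]).round().astype(int); 
    if 0<=u<560 and 0<=v<420: print(u,v,deproj(c,(u,v),d[v,u]).round(4))
im,_=camera('top'); a=cv2.imread('pics/top1.png')
b=cv2.cvtColor(im,cv2.COLOR_RGB2BGR)
cv2.imwrite('pics/cmp.png',np.vstack([cv2.resize(x[150:280,200:420],None,fx=2.2,fy=2.2) for x in (a,b)]))
for k in ["keypad","capsule","spool","tin"]:
    for p in spotter.search_frame("top",k)[:2]: print(k,round(p["conf"],2),np.round(p["bbox"],1))
E
```

```text
t 9.88 pos [ 0.4789 -0.0033  0.3183] yaw 86.66 F [ 0.   0.3 -0.4] w -0.00015408094453238217 z [ 0.015 -0.003 -1.   ]
shift cm [-0.01  5.98  7.02] turn -0.14
green [361. 301.] z [0.1674 0.168  0.1685] [0.543 0.053 0.167]
yellow [546. 412.] z [0.0309 0.0389 0.0443] [0.81  0.321 0.031]
red [188. 304.] z [0.1753 0.176  0.1766] [ 0.533 -0.065  0.175]
452 293 [0.5327 0.1091 0.1788]
450 306 [0.5441 0.11   0.1765]
449 318 [0.5546 0.1109 0.1752]
447 332 [0.5688 0.1124 0.1717]
keypad 0.6 [258.3 235.1 299.8 274.8]
capsule 0.75 [383.5 217.2 391.3 224.3]
capsule 0.74 [318.3 247.  335.5 264. ]
spool 0.86 [157.4 158.9 184.5 186.1]
spool 0.66 [215.7 179.8 246.2 207.1]
tin 0.6 [382.9 216.6 388.8 222.6]
```

View pics/w5.png

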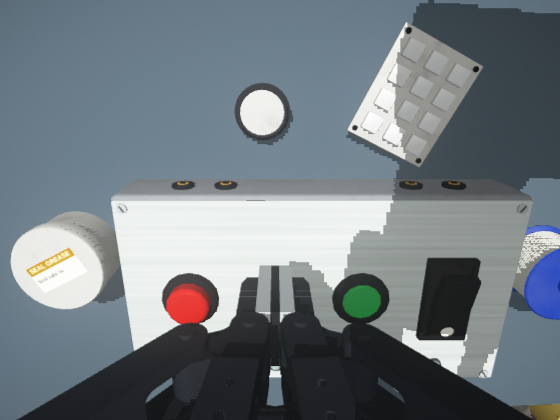

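View pics/cmp.png

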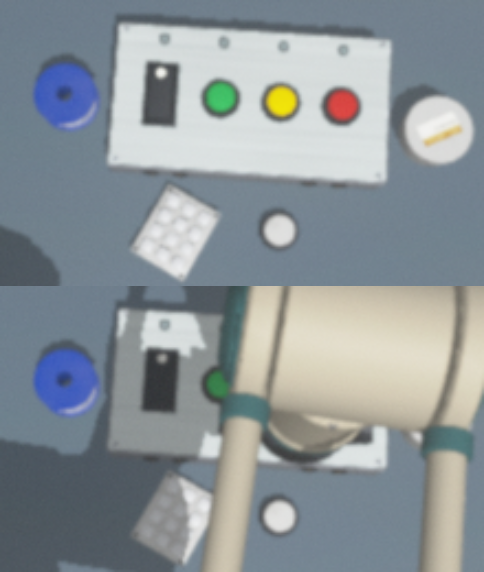

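The fingers hide the yellow key. I move aside to the left, at height, to check it.

>>> {"fn": "apply_moves", "kwargs": {
  "series": [
    [[2,-1,0],0,0],
    [[6,-2,0],0,0],
    [[10,-3,-1],0,0],
    [[10,-3,-1],0,0],
    [[10,-3,-1],0,0]
  ]
}}

```text
clock: 10.8
tool_pos: [0.4543, 0.0981, 0.3278]
ee_rot: [[0.057, 0.998, 0.015], [0.998, -0.057, -0.003], [-0.003, 0.015, -1.0]]
wrist_force: [0.1, -0.4, 0.1]
width: 0.0
```

```bash
python3 - <<'E'
from h import *
plan([.5397,-.007,.249],86.8)
c=calibration('wrist'); w,d=camera('wrist'); save('w6',w); R,t=RT(c)
for n,p in dict(green=(.543,.0522,.168),yellow=(.5397,-.007,.168),red=(.5363,-.067,.1758)).items():
    q=K(c)@(R@np.array(p)+t); u,v=(q[:2]/q[2]).round().astype(int); print(n,u,v,deproj(c,(u,v),np.median(d[v-2:v+3,u-2:u+3])).round(4) if 2<u<557 and 2<v<417 else None)
im,_=camera('side'); save('s6',im)
E
```

```text
t 10.8 pos [0.4543 0.0981 0.3278] yaw 86.71 F [ 0.1 -0.4  0.1] w 1.6360024619847037e-05 z [ 0.015 -0.003 -1.   ]
shift cm [-9.99  9.01  8.05] turn -0.09
green 220 330 [0.4466 0.0809 0.2972]
yellow 141 330 [ 0.5398 -0.0068  0.1682]
red 54 337 [ 0.5365 -0.0672  0.176 ]
```

View pics/w6.png

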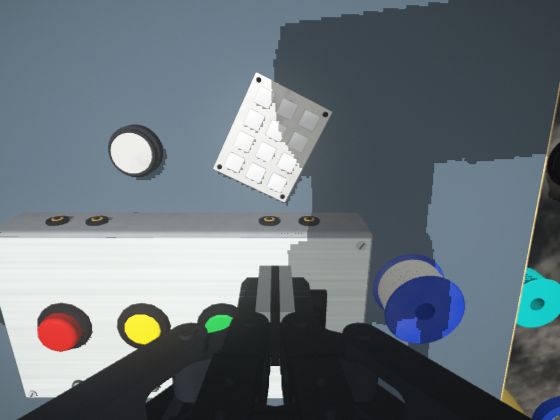

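View pics/s6.png

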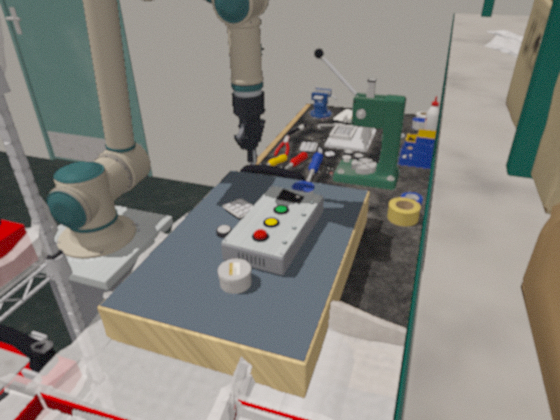

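Yellow at (141,330) reads z = 0.168 (down) and red at (54,337) reads 0.176 (up). The rocker and green were confirmed earlier. The loose things are where they were and the hand is clear, so I hand the job in.

```bash
python3 -c "
from h import *
print(ctrl.finish_job())"
```

```text
the job is handed in; nothing more can be done
None
```

The tester is set, and I handed the job in at about 10.9 s of the 40 s allowed; no verdict is reported.

With the fingers closed, I tipped the rocker to its white-dot side, then pressed green, then yellow. I held each against its stop, at about 16, 12 and 25 N.

**Last checks from the wrist depth:**

| Control | Reading | Meaning |
|---|---|---|
| Rocker dot | 67 mm above the platform | on |
| Green cap | about 8 mm below the red cap | fully down |
| Yellow cap | about 63 mm above the platform | fully down |
| Red cap | about 71 mm above the platform | up |

- **Loose things:** the keypad, capsule, spool and tin looked unmoved by eye in the later pictures. I did not measure their positions, and the arm hid the tin in the last top view.
- **Hand:** it was clear of everything, with wrist force near zero.

**Checks that disagreed:**
- **First side view:** colour centroids put the keys 6 to 12 mm off the top view. The cap sides probably bias that view, so I used the top view, which the wrist view then matched to about 2 mm.
- **Last colour search for yellow:** it picked up something else because the fingers hid the key, so I moved aside and measured yellow again.
- **Last detections of the tin and capsule:** the network's best hits were false, on an arm or shadow patch. I ignored them.

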